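Close the battery bay of an emergency lamp

ROBOT

A 6-joint arm with a two-finger parallel gripper is mounted at the origin on the work surface. World frame = base frame: x ahead of the robot, y to its left, z up, the work surface at z = 0. Lengths are in mm, angles in rad, forces in N, time in s.
With the tool pointing down it reaches from about 150 to 775 mm from the base axis. Payload 6.1 kg.
Tool frame: the origin (TCP) lies on the centre line of the jaws, within the pads' length; the fingertips stand ahead of it and the grasp point (between the pads) is the TCP (nose_length is the y of the fingertips in the tool frame, in mm); y points along the fingers, z is the direction in which the jaws open and shut, and the axes are right-handed (so a half turn about y gives the same grasp; the last joint's range is limited). The gripper opens to 85 mm and grips with 20 to 120 N. Pads are 22 mm wide; open, the fingers measure 114 mm over their backs; the gripper's body (76 mm by 85 mm) begins 54 mm behind the grasp point. The pads swing forward as they close: fully open they stand 13 mm farther back than shut.
Start: joints at [-1.116, 0.126, -0.04, 1.405, 0, 1.571], TCP at [230.615, -471.62, 250.295] pointing down, gripper open.
Joint ranges: [-2.72, 2.72], [-0.95, 1.95], [-1.27, 1.35], [-1.78, 2.02], [-1.46, 1.47], [-3.14, 3.14]. Speed limits (rad/s): [2.39, 2.39, 3.01, 3.14, 3.14, 3.14].

INTERFACE

Orientations are given as a unit quaternion [x, y, z, w].
In Python, from cell import * gives the robot as it stands.
- The arm moves only by the shell command python3 -m creep 'ROWS' [FORCE]. ROWS is JSON, a list of rows, each an object of numbers: "tx", "ty", "tz": the shift along the world's x, y, z in mm; "spin": the turn about the world's z in rad; "hand": the closure in counts, from 0 (fully open) to 255 (shut). A call has 1 to 10 rows; each row is the pose to reach, as a shift and turn from the pose commanded when the call began; what a row does not reach only later rows make up. A row lasts 1/10 s, in which the tool goes at most 50 mm and 8.59 degrees, less where a joint would pass 70% of its speed; a pose out of reach is approached as far as the arm can. A call with a gripper value outside its range is refused whole. The fingers move at their own pace and stop on an object; FORCE is the grip in N (left out, the last holds). Time passes only in rows, so rows that repeat a pose let the fingers close. It gives the time, the measured TCP pose, the force and the opening at its end, in the units of the state.
- get_obs(): the state, without advancing time (a new reading comes with each control period).
- read_camera(name): name is "scene" or "top" or "wrist"; returns (picture, depth): 384x512x3 uint8, red, green, blue; 384x512 float32, mm along the optical axis (not along the pixel's ray), 0 where there is no reading.
- get_calibration(name): a dict with "fx", "fy", "cx", "cy" (pixels), "world_from_camera" (4x4, takes a point from camera to world coordinates); the wrist camera has in their place "hand_eye" (4x4, takes a point from camera to tool coordinates, whose origin is the TCP and whose axes are the tool frame's). Camera axes: x right, y down, z forward; pixel columns grow to the right and rows downward; lengths in mm; the calibration is good to about 2 mm. A picture is of the moment at which its call begins: read the wrist's pose just before it. get_calibration takes no time and is no camera call.
- finish_job(): hands the job in, once; it reports no verdict.
Trained networks look in the newest picture that a camera, given by its name, has taken for a name from the list of things; names that differ only in an ending like _2 or _b are one class to them, and where a whole thing is asked for, a point or a joint stands for the part that bears it (a point fixed in the world has none). Each returns a list of dicts, best first, with "score" (0 to 1); they miss things now and then, are a little off and sometimes report something else, mostly with a low value. They report only what shows in the picture. A call takes as long as a camera call. They do not tell look-alikes from the thing itself.
- outline_of(camera, label): "mask" (384x512 bool, what is visible of it).
- place_of(camera, label): "at" ([x, y, z] in mm, in world coordinates, good to about 4 mm: a listed point, or the origin of a listed thing).
The state is a dict: "time": time; "joint_pos": joint angles; "joint_vel": joint speeds; "tau": joint torques, N m; "tcp_pos": TCP position; "tcp_rot": TCP orientation; "wrist_force": force on the tool from outside, world axes, zero at the start; "torque": the same for the moment, N m; "opening": finger opening in mm.
Only numpy, scipy, OpenCV 4.12 (cv2) and the standard library are available. Lean on these libraries where they do the work, as an engineer would, in place of code of your own. Each camera call takes 0.05 s, during which the arm holds its last target. There are 200 camera calls.

TASK

Put the grey battery cover back on the emergency lamp lying on the table: hook its orange front lip into the slot of the battery bay while the other end is raised, then pivot it down until the sprung catch snaps over it and it lies flat and flush. The tray that forms the bay can be clamped anywhere over a couple of centimetres, so feel for the slot and work gently, as a hard push cracks the plastic, and leave the other things on the table where they are.

Things in the scene. Friction and masses are not known exactly. Their poses are not given: they have to be found in the camera images.
- lamp: White emergency twin-spot lamp on its back, fixed. Housing 216 (x) x 230 (y) x 55 (z) mm; two round spot heads, 80 mm across, 52 mm high, beyond its +x side. Origin: centre of its underside, z up; +x from the bay's slot end (robot side) to its catch end. Let in flush, a grey tray forms the open bay: clamped firm anywhere over 24 mm along x, different each time, not reported.
- slot (a point): Mouth of the slot if the tray were at its +x end (lamp frame -44, 0, 45 mm, axes as the lamp's); the true mouth lies 0 to 24 mm to -x of this. It is on the tray's ledge, under the edge of the 3.5 mm thick bar roofing the slot. From there the slot runs 13 mm to -x, 6.5 mm high, 80 mm wide; the ledge floors it and goes on 32 mm to +x of the mouth.
- seat (a point): Place of the cover's origin when home, axes aligned, if the tray were at its +x end (lamp frame 12, 0, 45 mm); truly 0 to 24 mm to -x. Home play: 1 mm to -x, 2 mm to +x, 2 mm in y. Tray recess: 118 mm long from the slot mouth, y -40 to 40 mm, 10 mm deep; ledge at z = 45 mm (sides 8 mm, catch end 16 mm wide), rim at 55 mm; blue cells lie lower inside.
- catch (a joint): Orange sprung slippery catch at the tray's +x end, 30 mm wide. Value: m pushed back to +x, 0 at rest, at most 0.009; spring 3.2 N + 0.8 N/mm. Nose tip 111 mm from the slot mouth, underside 6 mm above the ledge; above it a ramp, 8 mm over the ledge at the tip, rises 10 mm in the next 6 mm. A hooked cover let go rests on the ramp at 6 degrees; 5 to 15 N down on the press pad snaps it in.
- cover: Grey battery cover, loose, 90 g, flat on the table. Plate 108 x 76 x 10 mm, x -55 to 53. Origin: underside, z up. Orange lip at -x, 56 mm wide, 3 mm thick, flush with the underside, out to x = -65 mm. Tongue at +x, 40 mm wide, 5 mm thick, flush with the underside, out to x = 58 mm. On top a black grip rib, 12 mm thick along x, 44 mm long along y, 16 mm high (z 10 to 26 mm), centred at x = y = 0.
- lip (a point): Middle of the lower edge of the lip's tip, cover frame (-65, 0, 0) mm; axes as the cover's.
- tongue (a point): Middle of the lower edge of the tongue's end, cover frame (58, 0, 0) mm; axes as the cover's.
- rib (a point): Middle of the top of the grip rib, cover frame (0, 0, 26) mm.
- press_pad (a point): Ribbed pad on top of the plate near the tongue, where the cover is pressed down: cover frame (37.5, 0, 10) mm.
- ink_bottle: Bystander: black ink bottle with red cap, 44 mm across, 60 mm high; origin at the centre of its underside.
- tape_roll: Bystander: red roll of tape lying flat, 90 mm across, 24 mm high; origin at the centre of its underside.
- screwdriver: Bystander: screwdriver with a yellow handle, lying flat along its x axis, handle to -x.
Mind the look-alikes: they are no part of the job. Of the things that look like the cover, the smallest one is meant.

How it is judged (in metres and radians):
On the way:
1. the lip is down at the slot end of the bay (at most 4 mm above the ledge, at least 6 mm to -x of the slot point) while the tongue is still raised by at least 7 mm (x of lip in the frame of slot below -0.006 m and z of lip in the frame of slot below 0.004 m and z of tongue in the frame of slot above 0.007 m), for 0.1 s.
At the end, for the whole second after the job is handed in: The cover is home in the tray, at rest: lip and tongue within 2.5 mm of the ledge's height, level within 2 degrees, squared up within 4.5 degrees, within 5 mm of mid-bay in y and 4 mm of the 24 mm range in x, the catch sprung back over the tongue (pushed back under 1.5 mm) (z of lip in the frame of slot between -0.002 and 0.0025 m and z of tongue in the frame of slot between -0.002 and 0.0025 m and angle between the x axis of cover and the x axis of lamp, either way round below 0.08 rad and angle between the z axis of cover and the z axis of lamp, either way round below 0.035 rad and value of joint catch below 0.0015 m and linear speed of cover below 0.01 m/s and x of cover in the frame of seat between -0.028 and 0.004 m and y of cover in the frame of seat between -0.005 and 0.005 m); the robot touches nothing.
It fails at once if the cover is pushed against the lamp (tray and catch included) with more than 30 N (contact force between cover and lamp above 30 N).
It fails at once if the ink bottle is moved by more than 30 mm (distance of ink_bottle from where it was at the start of the episode above 0.03 m).
It fails at once if the tape roll is moved by more than 30 mm (distance of tape_roll from where it was at the start of the episode above 0.03 m).
It fails at once if the screwdriver is moved by more than 30 mm (distance of screwdriver from where it was at the start of the episode above 0.03 m).
It also fails if it takes over 54 s, if anything falls off the work surface, if the arm or the gripper's body presses on something with over 40 N, if the wrist force passes 120 N, or if a joint passes its speed limit or range.

## Working session

There is one attempt and no reset: what is moved stays moved. The work goes in short steps, Python scripts to look and compute and a shell command to move; the robot and the scene stay as the last step left them, time stands still between calls to the robot, and variables do not carry over. Pictures are saved under pics/ and viewed, about 8 in all and at most 12, crops included, and the job is handed in when it is done.

```bash
ls; mkdir -p pics
cat > h.py <<'E'
from cell import *
import numpy as np, cv2
def snap(cam,name):
    im,d=read_camera(cam); cv2.imwrite('pics/'+name,im[:,:,::-1].copy()); return im,d
def cloud(cam,d,obs=None):
    c=get_calibration(cam); v,u=np.mgrid[:d.shape[0],:d.shape[1]]
    p=np.stack([(u-c['cx'])/c['fx']*d,(v-c['cy'])/c['fy']*d,d],-1)
    if cam=='wrist':
        from scipy.spatial.transform import Rotation as R
        T=np.eye(4);T[:3,:3]=R.from_quat(obs['tcp_rot']).as_matrix();T[:3,3]=obs['tcp_pos'];T=T@np.array(c['hand_eye'])
    else: T=np.array(c['world_from_camera'])
    p=p@T[:3,:3].T+T[:3,3]; p[d<=0]=np.nan; return p
E
python3 - <<'E'
from h import *
o=get_obs();print({k:np.round(v,3).tolist() for k,v in o.items()})
im,d=snap('top','top1.png');P=cloud('top',d);np.save('top1.npy',P)
for n in ['lamp','cover','slot','rib','lip','tongue','press_pad','ink_bottle','tape_roll','screwdriver']:
    for r in place_of('top',n)[:4]: print(n,round(r['score'],2),np.round(r['at'],1))
for r in outline_of('top','cover')[:4]:
    m=r['mask'];v,u=np.nonzero(m);q=P[m];q=q[np.isfinite(q[:,0])];rr=cv2.minAreaRect(q[:,:2].astype(np.float32))
    print('cover',round(r['score'],2),u.mean().round(),v.mean().round(),rr,np.nanmedian(q[:,2]))
E
```

```text
pics
{'time': 0.0, 'joint_pos': [-1.116, 0.126, -0.041, 1.405, -0.0, 1.571], 'joint_vel': [-0.001, -0.0, -0.0, -0.001, -0.0, -0.001], 'tau': [-0.001, -43.592, 35.292, 0.017, 0.0, -0.0], 'tcp_pos': [230.462, -471.284, 249.509], 'tcp_rot': [-0.16, 0.689, -0.688, 0.159], 'wrist_force': [0.728, -0.43, 0.573], 'torque': [0.058, 0.023, 0.029], 'opening': 85.247}
lamp 0.9 [6.125e+02 2.184e+02 3.000e-01]
cover 0.94 [ 433.2 -341.2   -4. ]
cover 0.91 [ 612.1 -205.     1.8]
cover 0.68 [ 8.063e+02 -2.600e+01 -2.000e-01]
slot 0.62 [567.9 208.4  40.9]
rib 0.86 [807.6 -29.7  33.1]
rib 0.7 [ 614.1 -202.6   25.9]
rib 0.63 [ 433.  -344.4   35.5]
lip 0.82 [ 344.3 -328.     0.9]
lip 0.78 [ 5.471e+02 -1.966e+02  1.000e-01]
lip 0.65 [886.5  17.5   2.5]
tongue 0.79 [ 5.087e+02 -3.517e+02 -1.000e-01]
tongue 0.69 [ 672.6 -210.3   -2.1]
tongue 0.65 [ 7.432e+02 -7.080e+01 -7.000e-01]
press_pad 0.64 [767.3 -53.3   7.6]
press_pad 0.62 [ 647.1 -211.3   14. ]
press_pad 0.6 [ 486.  -352.5   11.6]
ink_bottle 0.64 [429.8  17.1   2.4]
tape_roll 0.54 [ 6.082e+02 -4.384e+02  6.000e-01]
screwdriver 0.55 [549.5 518.   -2. ]
cover 0.74 335.0 190.0 ((605.8218383789062, -204.98464965820312), (77.10364532470703, 122.96051025390625), 83.02074432373047) 10.45395417953307
cover 0.74 279.0 130.0 ((811.5446166992188, -28.990997314453125), (167.48886108398438, 109.41008758544922), 31.835037231445312) 14.120018722898521
cover 0.73 381.0 244.0 ((425.8775939941406, -347.06298828125), (112.28022003173828, 164.84376525878906), 77.90039825439453) 14.165041186093731
cover 0.48 204.0 185.0 ((646.1676635742188, 224.8601837158203), (299.04473876953125, 245.5944366455078), 6.28947114944458) 54.551225440725034
```

View pics/top1.png

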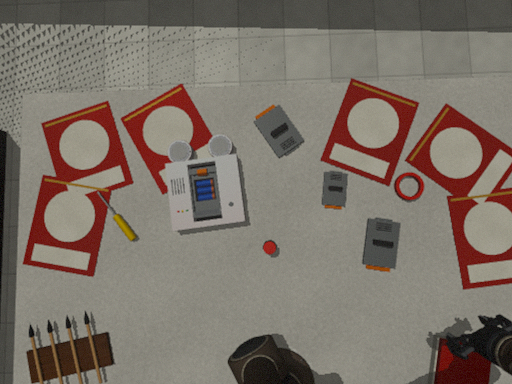

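The top view shows three grey covers. The smallest is at pixel (335,190), which is world (612,-205) with its lip towards -x. The lamp is at (204,190), with its slot end towards the robot and its yaw slightly positive. I'll go over the cover first.

Run:
```python
from h import *
from scipy.spatial.transform import Rotation as R
o=get_obs();M=R.from_quat(o['tcp_rot']).as_matrix();print(M.round(3));print('jaw angle',np.arctan2(M[1,2],M[0,2]))
import cell;print([k for k in dir(cell) if not k.startswith('_')])
try: print(nose_length)
except Exception as e: print(e)
print(np.array(get_calibration('wrist')['hand_eye']).round(2))
P=np.load('top1.npy')
# lamp housing rim
m=(abs(P[...,2]-55)<4)&(abs(P[...,0]-612)<150)&(abs(P[...,1]-218)<150)
m=cv2.morphologyEx(m.astype(np.uint8),cv2.MORPH_CLOSE,np.ones((5,5)))
print(cv2.minAreaRect(P[m>0][np.isfinite(P[m>0][:,0])][:,:2].astype(np.float32)))
```

```text
[[-0.898 -0.     0.439]
 [-0.439  0.    -0.898]
 [-0.    -1.    -0.   ]]
jaw angle -1.1159707470989924
['IKError', 'finish_job', 'get_calibration', 'get_obs', 'nose_length', 'outline_of', 'place_of', 'read_camera']
19.0
[[-0.0000e+00  9.7000e-01  2.6000e-01 -6.6650e+01]
 [ 0.0000e+00 -2.6000e-01  9.7000e-01 -1.2393e+02]
 [ 1.0000e+00  0.0000e+00 -0.0000e+00 -8.0000e-02]
 [ 0.0000e+00  0.0000e+00  0.0000e+00  1.0000e+00]]
((634.903564453125, 216.21139526367188), (271.3114929199219, 230.7099151611328), 6.171428680419922)
```

```bash
python3 -m creep '[{"tx":40,"ty":27,"spin":-0.1},{"tx":80,"ty":54,"spin":-0.2},{"tx":120,"ty":81,"spin":-0.3},{"tx":160,"ty":108,"spin":-0.4},{"tx":200,"ty":135,"spin":-0.5},{"tx":240,"ty":162,"spin":-0.565},{"tx":280,"ty":189,"spin":-0.565},{"tx":320,"ty":216,"spin":-0.565},{"tx":360,"ty":243,"spin":-0.565},{"tx":395,"ty":266,"spin":-0.565}]'
python3 - <<'E'
from h import *
for i in range(2): read_camera('wrist')
o=get_obs();print(o['joint_pos'],o['tcp_pos'])
im,d=snap('wrist','w1.png');P=cloud('wrist',d,o);np.save('w1.npy',P)
for n in ['cover','rib','lip','tongue','press_pad']:
    for r in place_of('wrist',n)[:2]: print(n,round(r['score'],2),np.round(r['at'],1))
near=(abs(P[...,0]-612)<90)&(abs(P[...,1]+205)<70)
for lo,hi in [(6,14),(22,30)]:
    m=near&(P[...,2]>lo)&(P[...,2]<hi);print(lo,hi,m.sum(),cv2.minAreaRect(P[m][:,:2].astype(np.float32)),np.median(P[m],0))
E
```

```text
[-1.11600522e+00  1.25755737e-01 -3.96199067e-02  1.40535615e+00
 -1.06408116e-05  1.57079259e+00] [ 230.61199375 -471.62718672  250.30864057]
lip 0.61 [ 346.6 -332.1   -1.7]
6 14 0 ((0.0, 0.0), (0.0, 0.0), 0.0) [nan nan nan]
22 30 0 ((0.0, 0.0), (0.0, 0.0), 0.0) [nan nan nan]schema error: expected keys tx, ty, tz, spin, hand
  return _methods._mean(a, axis=axis, dtype=dtype,
  ret = um.true_divide(
```

View pics/w1.png

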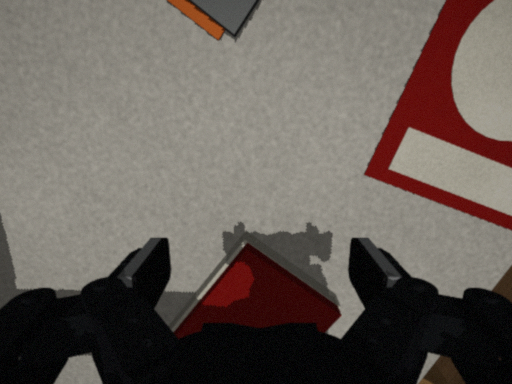

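The arm did not move: every row needs all five keys. The picture is the start view, and the camera looks outward of the TCP, so I'll stop about 90 mm short of the cover.

```bash
python3 -m creep '[{"tx":36,"ty":30,"tz":0,"spin":-0.1,"hand":0},{"tx":72,"ty":60,"tz":0,"spin":-0.2,"hand":0},{"tx":108,"ty":90,"tz":0,"spin":-0.3,"hand":0},{"tx":144,"ty":120,"tz":0,"spin":-0.4,"hand":0},{"tx":180,"ty":150,"tz":0,"spin":-0.5,"hand":0},{"tx":216,"ty":180,"tz":0,"spin":-0.565,"hand":0},{"tx":252,"ty":210,"tz":0,"spin":-0.565,"hand":0},{"tx":285,"ty":240,"tz":0,"spin":-0.565,"hand":0},{"tx":310,"ty":266,"tz":0,"spin":-0.565,"hand":0},{"tx":310,"ty":266,"tz":0,"spin":-0.565,"hand":0}]' 20
cat >> h.py <<'E'
def rect(P,m):
    m=cv2.morphologyEx(m.astype(np.uint8),cv2.MORPH_OPEN,np.ones((3,3)))>0
    q=P[m][:,:2].astype(np.float32);return int(m.sum()),cv2.minAreaRect(q),np.median(P[m],0).round(1)
E
python3 - <<'E'
from h import *
for i in range(2): read_camera('wrist')
o=get_obs();print(o['joint_pos'],o['tcp_pos'])
im,d=snap('wrist','w2.png');P=cloud('wrist',d,o);np.save('w2.npy',P)
for n in ['cover','rib','lip','tongue','press_pad']:
    for r in place_of('wrist',n)[:2]: print(n,round(r['score'],2),np.round(r['at'],1))
near=(abs(P[...,0]-612)<90)&(abs(P[...,1]+205)<70)
for lo,hi in [(6,14),(21,31)]: print(lo,hi,rect(P,near&(P[...,2]>lo)&(P[...,2]<hi)))
E
```

```text
time: 2.0
tcp_pos: [543.2, -202.6, 249.5]
tcp_rot: [0.037, 0.707, -0.706, -0.037]
wrist_force: [-0.6, 0.7, 0.4]
opening: 85.3
[-3.62170194e-01  2.29112851e-01  8.39898927e-02  1.42648699e+00
 -3.91473149e-04  2.88781760e+00] [ 540.87159165 -205.04255717  249.90760936]
cover 0.94 [ 432.9 -345.8    1.9]
cover 0.75 [ 609.7 -204.4   -0. ]
rib 0.87 [ 615.6 -206.1   29.6]
lip 0.95 [ 343.6 -331.    -1.4]
lip 0.76 [ 543.9 -193.8    1.2]
tongue 0.75 [ 669.9 -215.3    3.8]
tongue 0.74 [ 508.6 -359.5   -2.5]
press_pad 0.95 [ 485.7 -353.3   12.3]
press_pad 0.61 [ 652.6 -208.7   11.2]
6 14 (5733, ((612.0274658203125, -203.7111053466797), (76.18120574951172, 108.78598022460938), 82.80805969238281), array([ 617.6, -204. ,   10.4]))
21 31 (444, ((612.9132080078125, -203.7975311279297), (43.801055908203125, 11.89111614227295), 83.81012725830078), array([ 612.6, -203.5,   26.4]))
```

View pics/w2.png

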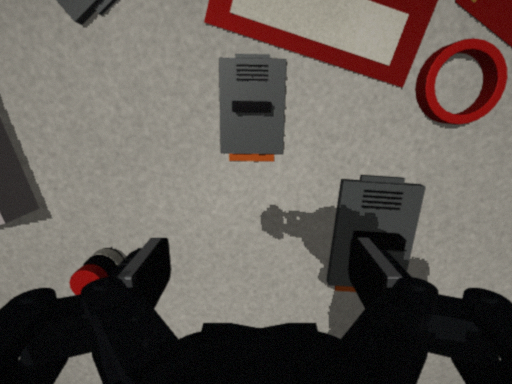

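The plate measures 76x109 mm, so this is the smallest cover (pixel 252,105). The rib is at (613,-204) and the cover yaw is about -0.12. The last joint would run out of range over the lamp, so I'll use the half-turned grasp instead.

```bash
python3 -m creep '[{"tx":0,"ty":0,"tz":0,"spin":0.15,"hand":0},{"tx":0,"ty":0,"tz":0,"spin":0.30,"hand":0},{"tx":0,"ty":0,"tz":0,"spin":0.45,"hand":0},{"tx":0,"ty":0,"tz":0,"spin":0.6,"hand":0},{"tx":0,"ty":0,"tz":0,"spin":0.75,"hand":0},{"tx":0,"ty":0,"tz":0,"spin":0.9,"hand":0},{"tx":0,"ty":0,"tz":0,"spin":1.05,"hand":0},{"tx":0,"ty":0,"tz":0,"spin":1.2,"hand":0},{"tx":0,"ty":0,"tz":0,"spin":1.35,"hand":0},{"tx":0,"ty":0,"tz":0,"spin":1.5,"hand":0}]'
python3 -m creep '[{"tx":7,"ty":0,"tz":-10,"spin":0.15,"hand":0},{"tx":14,"ty":0,"tz":-20,"spin":0.30,"hand":0},{"tx":21,"ty":0,"tz":-30,"spin":0.45,"hand":0},{"tx":28,"ty":0,"tz":-40,"spin":0.6,"hand":0},{"tx":35,"ty":0,"tz":-50,"spin":0.75,"hand":0},{"tx":42,"ty":0,"tz":-60,"spin":0.9,"hand":0},{"tx":49,"ty":0,"tz":-75,"spin":1.05,"hand":0},{"tx":56,"ty":0,"tz":-90,"spin":1.2,"hand":0},{"tx":63,"ty":1,"tz":-105,"spin":1.35,"hand":0},{"tx":72,"ty":1,"tz":-120,"spin":1.5,"hand":0}]'
python3 - <<'E'
from h import *
for i in range(2): read_camera('wrist')
o=get_obs();print(o['joint_pos'],o['tcp_pos'])
from scipy.spatial.transform import Rotation as R
M=R.from_quat(o['tcp_rot']).as_matrix();print('jaw',np.arctan2(M[1,2],M[0,2]))
E
```

```text
time: 3.4
tcp_pos: [540.1, -206.3, 250.5]
tcp_rot: [0.454, -0.542, 0.542, -0.454]
wrist_force: [-0.1, -0.4, 0.3]
opening: 85.8
time: 4.4
tcp_pos: [612.3, -205.4, 129.9]
tcp_rot: [0.702, -0.087, 0.087, -0.702]
wrist_force: [-0.1, -0.1, 0.5]
opening: 85.5
[-3.23201498e-01  3.78343843e-01  1.77323199e-02  1.21357361e+00
  4.18780071e-05 -7.10250892e-02] [ 611.79017434 -204.90462793  127.94776449]
jaw 1.3186193703704188
```

```bash
python3 -m creep '[{"tx":0,"ty":1,"tz":-25,"spin":0.133,"hand":0},{"tx":0,"ty":1,"tz":-50,"spin":0.133,"hand":0},{"tx":0,"ty":1,"tz":-75,"spin":0.133,"hand":0},{"tx":0,"ty":1,"tz":-90,"spin":0.133,"hand":0},{"tx":0,"ty":1,"tz":-99,"spin":0.133,"hand":0},{"tx":0,"ty":1,"tz":-99,"spin":0.133,"hand":0},{"tx":0,"ty":1,"tz":-99,"spin":0.133,"hand":255},{"tx":0,"ty":1,"tz":-99,"spin":0.133,"hand":255},{"tx":0,"ty":1,"tz":-99,"spin":0.133,"hand":255},{"tx":0,"ty":1,"tz":-99,"spin":0.133,"hand":255}]' 25
python3 -m creep '[{"tx":0,"ty":0,"tz":0,"spin":0,"hand":255},{"tx":0,"ty":0,"tz":0,"spin":0,"hand":255},{"tx":0,"ty":0,"tz":0,"spin":0,"hand":255},{"tx":0,"ty":0,"tz":10,"spin":0,"hand":255},{"tx":0,"ty":0,"tz":30,"spin":0,"hand":255},{"tx":0,"ty":0,"tz":60,"spin":0,"hand":255},{"tx":0,"ty":0,"tz":100,"spin":0,"hand":255},{"tx":0,"ty":0,"tz":140,"spin":0,"hand":255},{"tx":0,"ty":0,"tz":180,"spin":0,"hand":255},{"tx":0,"ty":0,"tz":220,"spin":0,"hand":255}]' 25
```

```text
time: 5.5
tcp_pos: [613.3, -203.9, 32.6]
tcp_rot: [0.706, -0.041, 0.043, -0.706]
wrist_force: [-1.1, -0.2, 4.5]
opening: 42.9
time: 6.5
tcp_pos: [612.1, -203.4, 253.3]
tcp_rot: [-0.706, 0.042, -0.042, 0.706]
wrist_force: [1.0, 0.6, -1.1]
opening: 43.0
```

```bash
python3 -m creep '[{"tx":5,"ty":40,"tz":0,"spin":0.02,"hand":255},{"tx":12,"ty":85,"tz":0,"spin":0.05,"hand":255},{"tx":22,"ty":130,"tz":0,"spin":0.08,"hand":255},{"tx":30,"ty":178,"tz":0,"spin":0.11,"hand":255},{"tx":40,"ty":226,"tz":0,"spin":0.14,"hand":255},{"tx":48,"ty":274,"tz":0,"spin":0.17,"hand":255},{"tx":56,"ty":322,"tz":0,"spin":0.2,"hand":255},{"tx":64,"ty":365,"tz":0,"spin":0.226,"hand":255},{"tx":72,"ty":400,"tz":0,"spin":0.226,"hand":255},{"tx":77,"ty":422,"tz":0,"spin":0.226,"hand":255}]'
python3 - <<'E'
from h import *
for i in range(2): read_camera('wrist')
o=get_obs();print(o['joint_pos'],o['tcp_pos'],o['tcp_rot'])
im,d=snap('wrist','w3.png');P=cloud('wrist',d,o);np.save('w3.npy',P)
for n in ['cover','lamp','slot','seat','catch','lip','tongue']:
    for r in place_of('wrist',n)[:2]: print(n,round(r['score'],2),np.round(r['at'],1))
E
```

```text
time: 7.5
tcp_pos: [689.3, 221.5, 251.0]
tcp_rot: [-0.706, -0.038, 0.039, 0.706]
wrist_force: [0.0, 0.2, -1.3]
opening: 42.9
[3.11055946e-01 5.39131095e-01 5.29500743e-01 1.56247277e+00
 7.19134685e-04 1.99908049e-01] [689.38781891 221.84166788 250.23001871] [-0.7058857  -0.03876504  0.03978759  0.70614418]
cover 0.82 [809.8 -28.9   3.5]
cover 0.77 [686.3 220.4 221.5]
lamp 0.64 [612.3 216.1   0.8]
slot 0.76 [567.6 209.1  49.4]
seat 0.62 [618.5 218.3  44.5]
seat 0.62 [692.1 221.6 241.3]Traceback (most recent call last):
  File "<stdin>", line 6, in <module>
ValueError: it knows: cover, ink_bottle, lamp, lip, press_pad, rib, screwdriver, seat, slot, tape_roll, tongue
```

View pics/w3.png

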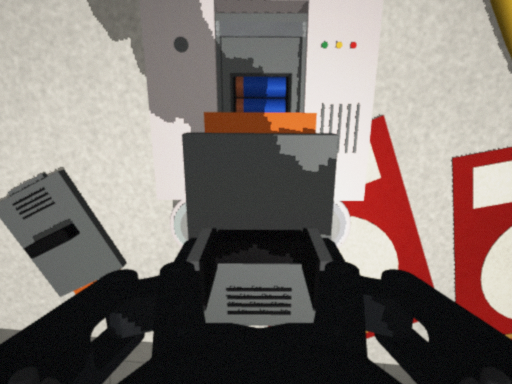

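The wrist view shows the hanging cover with its orange lip at v≈122, pointing towards -x. The bay lies above it: bar edge at about v=38, ledge below it, and the well edge at about v=75. Next I'll measure the profile.

Run:
```python
from h import *
P=np.load('w3.npy');im=cv2.imread('pics/w3.png')
# housing side edges (z~55 vs table): per image row leftmost/rightmost
for nm,sel in [('house',lambda z:(z>48)&(z<62))]:
    L=[];Rr=[]
    for v in range(4,110,2):
        u=np.nonzero(sel(P[v,:,2]))[0]
        if len(u): L.append(P[v,u[0],:2]);Rr.append(P[v,u[-1],:2])
    for E in (L,Rr):
        E=np.array(E);k=np.polyfit(E[:,0],E[:,1],1);r=E[:,1]-np.polyval(k,E[:,0]);g=abs(r)<4;k=np.polyfit(E[g,0],E[g,1],1);print(nm,'yaw',np.arctan(k[0]),'y at x=560',np.polyval(k,560),g.sum(),len(E))
for v in range(0,104,2): 
    q=np.nanmedian(P[v,240:285],0);q2=np.nanmedian(P[v,222:232],0);print(v,q.round(1),q2.round(1),im[v,262],end=' | ' if v%4==0 else '\n')
# recess sides: ledge/rim transition in rows 45..70
for v in (46,54,62,70): 
    u=np.nonzero((P[v,200:320,2]<50))[0]+200;print('recess',v,P[v,u[0]].round(1),P[v,u[-1]].round(1))
# cover hanging: plate corners
m=(P[...,2]>205)&(P[...,2]<245);m[200:]=0
q=P[m];print('cover under',np.median(q,0),q.min(0),q.max(0),rect(P,m))
# orange lip
hsv=cv2.cvtColor(im,cv2.COLOR_BGR2HSV);o=(hsv[...,0]<18)&(hsv[...,1]>180)&(hsv[...,2]>130)&(P[...,2]>200);o[180:]=0
print('lip',rect(P,o),P[o].min(0))
for u in (210,235,260,285,310): print(P[114:132:4,u].round(1).tolist(), P[136:190:14,u].round(1).tolist())
```

```text
house yaw 0.10936988689807534 y at x=560 94.4862009830768 53 53
house yaw 0.11045000995051715 y at x=560 324.9564172827403 53 53
0 [522.9 206.4  54.3] [526.5 173.1  53.8] [100 104 109] | 2 [522.9 206.5  49.3] [526.7 172.5  49. ] [ 95  98 103]
4 [523.  206.   43.4] [526.7 172.   43.1] [ 99 100 107] | 6 [523.  206.6  37.7] [526.8 171.3  37.2] [ 99 101 108]
8 [522.9 206.6  31.9] [526.6 170.5  31.1] [ 99 101 106] | 10 [523.  206.7  25.8] [526.8 170.   25.2] [ 99  99 106]
12 [523.  206.8  19. ] [526.9 169.3  18.4] [100 102 104] | 14 [534.8 208.7  55.3] [538.7 174.2  55.1] [110 112 110]
16 [536.8 208.   55.5] [540.4 174.4  55.5] [108 110 109] | 18 [538.2 207.7  55.3] [542.1 174.5  55.4] [110 114 109]
20 [540.  208.4  55.6] [543.8 174.6  55.2] [111 113 109] | 22 [541.8 208.1  55.2] [545.5 174.7  55.2] [112 112 108]
24 [543.5 208.8  55.1] [547.3 175.   55.5] [113 109 110] | 26 [545.1 209.   55.4] [549.  175.1  55.4] [118 117 113]
28 [546.9 209.2  55.3] [550.7 175.2  55.4] [113 110 108] | 30 [548.7 209.4  55.4] [552.5 175.4  55.8] [110 109 107]
32 [550.2 209.6  55.3] [554.2 175.5  55.3] [112 
[... 2987 characters left out ...]
.9], [643.6, 205.2, 228.5], [650.6, 205.8, 227.9], [657.9, 206.4, 226.7]]
[[625.5, 215.5, 221.5], [627.4, 215.7, 220.8], [629.3, 215.9, 220.7], [631.3, 216.1, 220.8], [633.1, 216.3, 222.0]] [[635.6, 216.6, 227.6], [642.2, 217.3, 228.6], [649.3, 218.1, 227.2], [655.9, 218.9, 229.6]]
[[624.1, 227.8, 220.6], [626.0, 228.1, 220.9], [627.9, 228.4, 220.0], [629.9, 228.6, 220.3], [631.8, 228.8, 221.5]] [[634.3, 228.6, 227.4], [640.9, 229.4, 228.5], [647.8, 230.4, 228.1], [655.0, 231.4, 227.2]]
[[622.7, 240.1, 221.0], [624.6, 240.2, 222.3], [626.5, 240.8, 220.5], [628.5, 241.0, 221.1], [630.4, 241.3, 221.2]] [[632.9, 240.4, 228.8], [639.6, 241.6, 228.4], [646.4, 242.7, 228.0], [653.4, 243.8, 228.1]]
```

```bash
python3 -m creep '[{"tx":-20,"ty":-2,"tz":-30,"spin":0,"hand":255},{"tx":-45,"ty":-4,"tz":-60,"spin":0,"hand":255},{"tx":-60,"ty":-5,"tz":-90,"spin":0,"hand":255},{"tx":-67,"ty":-6,"tz":-115,"spin":0,"hand":255},{"tx":-67,"ty":-6,"tz":-130,"spin":0,"hand":255},{"tx":-67,"ty":-6,"tz":-140,"spin":0,"hand":255},{"tx":-67,"ty":-6,"tz":-140,"spin":0,"hand":255},{"tx":-67,"ty":-6,"tz":-140,"spin":0,"hand":255}]' 20
python3 - <<'E'
from h import *
o=get_obs();print(o['tcp_pos'],o['wrist_force'],o['torque'])
im,d=snap('wrist','w4.png');P=cloud('wrist',d,o);np.save('w4.npy',P)
im2,d2=snap('scene','s4.png')
for v in range(10,130,6): print(v,np.nanmedian(P[v,240:285],0).round(1), im[v,262])
E
```

```text
time: 8.65
tcp_pos: [623.1, 212.0, 112.2]
tcp_rot: [-0.706, -0.038, 0.037, 0.706]
wrist_force: [-0.1, 0.6, -0.6]
opening: 43.3
[623.14088761 211.97708598 112.15014979] [-0.11248522  0.62553003 -0.63273656] [-3.81883354e-02 -3.80179167e-05  4.86455678e-03]
10 [505.6 201.3  55.2] [229 221 219]
16 [508.3 201.6  55.4] [230 223 219]
22 [511.4 201.9  55.4] [231 225 221]
28 [514.2 202.2  55.2] [231 226 223]
34 [517.2 202.6  55.3] [231 225 221]
40 [520.2 202.9  55.3] [232 226 223]
46 [523.2 203.   54.5] [129 122 119]
52 [523.1 203.4  36.8] [114 108 107]
58 [523.  203.6  15.4] [78 74 72]
64 [526.1 204.   10.4] [20 19 19]
70 [535.5 204.6  55.4] [122 123 121]
76 [538.7 204.9  55.3] [116 119 118]
82 [541.8 205.3  55.5] [114 119 117]
88 [545.  205.6  55.7] [121 122 124]
94 [548.4 206.   55.6] [117 118 119]
100 [551.7 206.3  55.3] [60 59 59]
106 [554.8 206.8  45.5] [58 58 56]
112 [558.3 207.2  45.3] [115  69  44]
118 [561.1 207.1  83. ] [127  60  23]
124 [564.  207.4  82.7] [126  58  22]
```

View pics/w4.png

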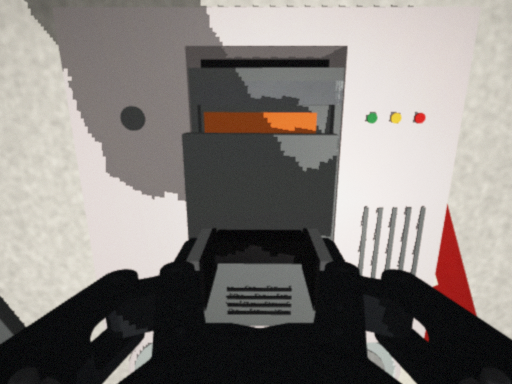

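View pics/s4.png

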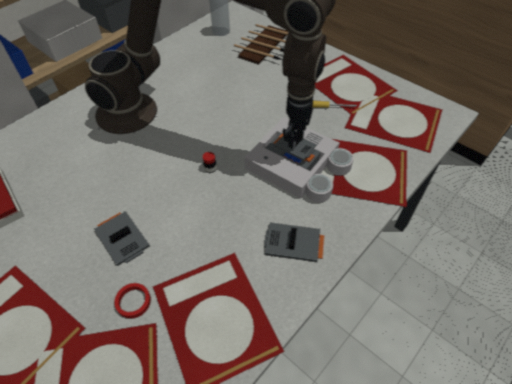

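The wrist view shows the cover over the recess, with the lip tip (v≈112) just +x of the bar edge (v≈100). The scene view confirms the arm is over the lamp. I'll check the lateral offset before lowering.

Run:
```python
from h import *
P=np.load('w4.npy');a=0.110;A=np.array([np.cos(a),np.sin(a)]);N=np.array([-A[1],A[0]])
org=np.array([553.6,209.0])
S=(P[...,:2]-org)@A;T=(P[...,:2]-org)@N;Z=P[...,2]
m=(Z>75)&(Z<95);m[180:]=0
for lo,hi in [(80,85),(85,92)]:
  k=m&(Z>lo)&(Z<hi);print(lo,k.sum(),'s',np.percentile(S[k],[.5,99.5]).round(1),'t',np.percentile(T[k],[.5,99.5]).round(1))
k=m&(Z>84);
for v in (138,150,165,180-5): 
  u=np.nonzero(k[v])[0];print('cover edge t',T[v,u[0]].round(1),T[v,u[-1]].round(1),'s',S[v,u[0]].round(1),S[v,u[-1]].round(1))
b=(abs(Z-55)<2.5)&(S>-30)&(S<0)&(abs(T)<44);print('bar s max',np.percentile(S[b],99.5))
print('housing edges'); 
for v in (80,100,120,150):
  u=np.nonzero((abs(Z[v]-55)<3))[0];print(T[v,u[0]].round(1),T[v,u[-1]].round(1))
```

```text
80 2334 s [ 4.7 14.7] t [-31.4  27.1]
85 7095 s [14.3 36.8] t [-41.2  33.7]
cover edge t -41.3 33.8 s 16.3 16.5
cover edge t -41.7 34.0 s 22.3 22.4
cover edge t -41.6 34.2 s 29.6 30.0
cover edge t -41.6 33.8 s 34.9 34.9
bar s max -0.047739255836483446
housing edges
-114.6 114.0
-114.9 114.6
-114.6 114.5
-114.3 114.3
```

```bash
python3 -m creep '[{"tx":0,"ty":2,"tz":-4,"spin":0,"hand":255},{"tx":0,"ty":4,"tz":-8,"spin":0,"hand":255},{"tx":0,"ty":4,"tz":-11,"spin":0,"hand":255},{"tx":0,"ty":4,"tz":-13,"spin":0,"hand":255},{"tx":0,"ty":4,"tz":-13,"spin":0,"hand":255}]'
python3 -m creep '[{"tx":0,"ty":0,"tz":-1,"spin":0,"hand":255},{"tx":0,"ty":0,"tz":-2,"spin":0,"hand":255},{"tx":0,"ty":0,"tz":-3,"spin":0,"hand":255},{"tx":0,"ty":0,"tz":-3,"spin":0,"hand":255}]'
python3 -m creep '[{"tx":0,"ty":0,"tz":-1,"spin":0,"hand":255},{"tx":0,"ty":0,"tz":-2,"spin":0,"hand":255},{"tx":0,"ty":0,"tz":-2,"spin":0,"hand":255}]'
```

```text
time: 9.25
tcp_pos: [622.3, 216.4, 97.7]
tcp_rot: [0.706, 0.038, -0.038, -0.706]
wrist_force: [-0.2, 0.2, -1.7]
opening: 43.4
time: 9.65
tcp_pos: [622.6, 216.4, 95.3]
tcp_rot: [-0.706, -0.038, 0.038, 0.706]
wrist_force: [-0.0, -0.5, 0.5]
opening: 43.4
time: 9.95
tcp_pos: [622.7, 216.4, 93.6]
tcp_rot: [-0.706, -0.038, 0.038, 0.706]
wrist_force: [-1.2, -0.8, 2.7]
opening: 43.0
```

Contact came at TCP z≈95, as predicted. I'll keep lowering gently so the cover pivots in the pads.

```bash
python3 -m creep '[{"tx":0,"ty":0,"tz":-1,"spin":0,"hand":255},{"tx":0,"ty":0,"tz":-2,"spin":0,"hand":255},{"tx":0,"ty":0,"tz":-2,"spin":0,"hand":255}]'
python3 -m creep '[{"tx":0,"ty":0,"tz":-1,"spin":0,"hand":255},{"tx":0,"ty":0,"tz":-1,"spin":0,"hand":255}]'
python3 - <<'E'
from h import *
o=get_obs();print(o['tcp_pos'],o['wrist_force'])
im,d=snap('wrist','w5.png');P=cloud('wrist',d,o)
a=0.110;A=np.array([np.cos(a),np.sin(a)]);N=np.array([-A[1],A[0]]);org=np.array([553.6,209.0])
S=(P[...,:2]-org)@A;T=(P[...,:2]-org)@N;Z=P[...,2]
for v in range(90,190,5): print(v,S[v,262].round(1),np.nanmedian(Z[v,225:300]).round(1),im[v,250])
E
```

```text
time: 10.25
tcp_pos: [622.6, 216.4, 91.4]
tcp_rot: [-0.706, -0.038, 0.038, 0.706]
wrist_force: [-2.0, -0.8, 2.3]
opening: 42.8
time: 10.45
tcp_pos: [622.5, 216.4, 90.2]
tcp_rot: [-0.706, -0.038, 0.038, 0.706]
wrist_force: [-2.0, -1.0, 4.1]
opening: 43.0
[622.53848213 216.40211826  90.19245302] [-1.98360715 -0.95909458  4.09263584]
90 -6.6 55.2 [117 120 123]
95 -4.1 55.3 [59 61 63]
100 -1.7 55.3 [60 63 65]
105 0.5 45.6 [62 65 63]
110 3.2 45.5 [63 63 62]
115 5.8 45.4 [64 62 60]
120 8.2 54.6 [131  61  23]
125 10.7 54.9 [130  60  20]
130 13.3 55.2 [136  63  24]
135 15.8 55.4 [120  58  25]
140 17.7 62.9 [64 65 64]
145 20.2 62.9 [60 63 61]
150 22.7 63.2 [59 63 61]
155 25.3 63.3 [64 66 64]
160 27.6 63.7 [59 60 59]
165 30.1 64.0 [63 63 63]
170 32.6 64.2 [62 62 63]
175 35.1 64.5 [63 64 64]
180 38.0 64.7 [63 66 64]
185 40.4 65.2 [61 62 61]
```

```bash
python3 -m creep '[{"tx":0,"ty":0,"tz":-1,"spin":0,"hand":255},{"tx":0,"ty":0,"tz":-2,"spin":0,"hand":255},{"tx":0,"ty":0,"tz":-2,"spin":0,"hand":255}]'
python3 -m creep '[{"tx":0,"ty":0,"tz":-0.7,"spin":0,"hand":255},{"tx":0,"ty":0,"tz":-0.7,"spin":0,"hand":255}]'
cat >> h.py <<'E'
def look(name,lo=85,hi=190):
    o=get_obs();print(o['tcp_pos'],o['wrist_force'])
    im,d=snap('wrist',name);P=cloud('wrist',d,o)
    a=0.110;A=np.array([np.cos(a),np.sin(a)]);N=np.array([-A[1],A[0]]);org=np.array([553.6,209.0])
    S=(P[...,:2]-org)@A;T=(P[...,:2]-org)@N;Z=P[...,2]
    for v in range(lo,hi,5): print(v,S[v,262].round(1),np.nanmedian(Z[v,225:300]).round(1),im[v,250],end=' | ' if v%10 else '\n')
    for v in (150,170):
        k=np.nonzero((Z[v]>57)&(Z[v]<75)&(abs(T[v])<50))[0];print('edges t',T[v,k[0]].round(1),T[v,k[-1]].round(1),'s',S[v,k[0]].round(1),S[v,k[-1]].round(1))
E
python3 -c "
from h import *
look('w6.png')"
```

```text
time: 10.8
tcp_pos: [622.5, 216.4, 88.1]
tcp_rot: [0.706, 0.038, -0.038, -0.706]
wrist_force: [-3.3, -0.7, 3.5]
opening: 43.2
time: 11.0
tcp_pos: [622.6, 216.4, 87.5]
tcp_rot: [0.706, 0.038, -0.038, -0.706]
wrist_force: [-2.0, -0.5, 2.8]
opening: 43.3
[622.57790838 216.36301677  87.51692106] [-2.04409002 -0.48442216  2.77551533]
85 -8.6 55.4 [126 127 130] | 90 -6.3 55.3 [121 122 124]
95 -3.9 55.4 [62 66 63] | 100 -1.6 55.5 [62 65 64]
105 0.7 45.5 [63 64 61] | 110 3.2 45.4 [60 61 62]
115 5.8 45.4 [64 65 63] | 120 8.3 48.4 [119  63  29]
125 10.9 48.7 [133  61  21] | 130 13.5 49.2 [135  62  23]
135 16.1 49.7 [135  64  25] | 140 18.1 57.1 [64 66 64]
145 20.6 57.6 [61 65 63] | 150 23.0 58.0 [66 66 65]
155 25.5 58.1 [65 66 63] | 160 28.2 58.7 [64 64 64]
165 30.6 59.1 [64 66 65] | 170 33.0 59.4 [66 66 67]
175 35.5 60.1 [62 66 65] | 180 38.3 60.3 [62 65 65]
185 40.9 60.6 [64 67 66] | edges t -36.7 46.0 s 22.9 23.3
edges t -37.2 37.8 s 33.1 33.2
```

The lip is on the ledge, the tilt is about 9°, and the cover is centred to within 0.5 mm. Next I'll slide it into the slot.

```bash
python3 -m creep '[{"tx":-2,"ty":-0.2,"tz":0,"spin":0,"hand":255},{"tx":-4,"ty":-0.4,"tz":-0.2,"spin":0,"hand":255},{"tx":-6,"ty":-0.7,"tz":-0.4,"spin":0,"hand":255},{"tx":-8,"ty":-0.9,"tz":-0.5,"spin":0,"hand":255},{"tx":-8,"ty":-0.9,"tz":-0.5,"spin":0,"hand":255}]'
python3 -m creep '[{"tx":-2,"ty":-0.2,"tz":-0.2,"spin":0,"hand":255},{"tx":-4,"ty":-0.4,"tz":-0.4,"spin":0,"hand":255},{"tx":-4,"ty":-0.4,"tz":-0.4,"spin":0,"hand":255}]'
python3 -c "
from h import *
look('w7.png')"
```

```text
time: 11.55
tcp_pos: [614.2, 215.4, 86.9]
tcp_rot: [0.706, 0.038, -0.038, -0.706]
wrist_force: [0.6, 0.1, 2.4]
opening: 42.9
time: 11.85
tcp_pos: [610.2, 215.0, 86.6]
tcp_rot: [0.706, 0.038, -0.038, -0.706]
wrist_force: [0.2, 0.4, 0.3]
opening: 43.3
[610.21093844 215.01611373  86.59195595] [0.23715554 0.40491914 0.26490062]
85 -24.6 10.3 [19 21 19] | 90 -18.7 55.4 [130 134 132]
95 -16.4 55.4 [72 73 70] | 100 -14.0 55.4 [65 66 65]
105 -11.6 55.4 [65 64 65] | 110 -9.2 55.3 [61 64 64]
115 -6.8 55.3 [63 63 65] | 120 -4.3 55.3 [65 68 66]
125 -1.9 55.3 [63 62 62] | 130 1.0 49.1 [134  66  28]
135 3.6 49.7 [139  65  24] | 140 5.5 56.8 [64 65 63]
145 8.0 57.2 [70 71 71] | 150 10.5 57.6 [66 66 66]
155 13.0 58.0 [66 67 67] | 160 15.5 58.3 [66 66 65]
165 18.0 58.7 [62 63 64] | 170 20.7 59.2 [64 67 67]
175 23.2 59.4 [65 70 67] | 180 25.8 59.8 [66 67 67]
185 28.2 60.2 [65 67 67] | edges t -37.1 37.8 s 10.4 10.5
edges t -36.9 38.3 s 20.5 20.8
```

The lip is inside the slot: the plate edge is 5 mm from the bar and the forces are near zero. I'll push in the remaining few mm while easing down.

```bash
python3 -m creep '[{"tx":-1.5,"ty":-0.2,"tz":-0.6,"spin":0,"hand":255},{"tx":-3,"ty":-0.3,"tz":-1.3,"spin":0,"hand":255},{"tx":-3,"ty":-0.3,"tz":-1.5,"spin":0,"hand":255}]'
python3 -m creep '[{"tx":-0.7,"ty":-0.1,"tz":-0.6,"spin":0,"hand":255},{"tx":-0.7,"ty":-0.1,"tz":-1,"spin":0,"hand":255}]'
python3 -c "
from h import *
look('w8.png',120)"
```

```text
time: 12.2
tcp_pos: [607.0, 214.7, 84.6]
tcp_rot: [0.706, 0.037, -0.038, -0.706]
wrist_force: [0.5, 0.4, -0.9]
opening: 43.1
time: 12.4
tcp_pos: [606.9, 214.7, 84.1]
tcp_rot: [0.706, 0.038, -0.038, -0.706]
wrist_force: [0.3, -0.1, 0.0]
opening: 43.0
[606.91736263 214.65893824  84.13769214] [ 0.28844849 -0.09173346  0.02499184]
120 -7.7 55.3 [66 67 68]
125 -5.2 55.3 [65 69 69] | 130 -2.8 55.3 [58 62 65]
135 -0.3 55.5 [70 66 61] | 140 2.1 56.5 [63 66 65]
145 4.5 56.8 [66 68 68] | 150 6.9 57.1 [62 65 62]
155 9.4 57.3 [63 66 63] | 160 12.0 57.6 [63 64 64]
165 14.5 57.9 [65 65 66] | 170 17.0 58.0 [63 63 62]
175 19.7 58.2 [66 68 68] | 180 22.0 58.7 [67 68 66]
185 24.6 58.8 [60 64 61] | edges t -35.1 37.7 s 6.9 6.9
edges t -49.6 37.8 s 17.1 17.1
```

The tilt is now about 6°, with the plate's front edge 1 mm from the bar, which is home. I'll release, rise, close the hand and move over the press pad.

```bash
python3 -m creep '[{"tx":0,"ty":0,"tz":0,"spin":0,"hand":0},{"tx":0,"ty":0,"tz":0,"spin":0,"hand":0},{"tx":0,"ty":0,"tz":0,"spin":0,"hand":0},{"tx":0,"ty":0,"tz":0,"spin":0,"hand":0},{"tx":0,"ty":0,"tz":5,"spin":0,"hand":0},{"tx":0,"ty":0,"tz":25,"spin":0,"hand":0},{"tx":0,"ty":0,"tz":60,"spin":0,"hand":0},{"tx":30,"ty":3,"tz":90,"spin":0,"hand":255},{"tx":70,"ty":7,"tz":100,"spin":0,"hand":255},{"tx":70,"ty":7,"tz":100,"spin":0,"hand":255}]'
python3 - <<'E'
from h import *
for i in range(2): read_camera('wrist')
look('w9.png',20,60)
for n in ['press_pad','rib','tongue','cover']:
    for r in place_of('wrist',n)[:2]: print(n,round(r['score'],2),np.round(r['at'],1))
E
```

```text
time: 13.45
tcp_pos: [681.5, 222.2, 185.3]
tcp_rot: [-0.706, -0.039, 0.036, 0.706]
wrist_force: [0.1, -0.2, -0.8]
opening: 43.8
[677.46782219 221.66478988 183.61458559] [0.03941829 0.58760916 0.04845646]
20 -7.6 55.3 [87 90 91]
25 -4.1 55.1 [87 88 92] | 30 -0.8 55.4 [92 92 93]
35 3.1 56.5 [88 90 88] | 40 6.3 56.8 [86 86 87]
45 9.8 57.2 [87 87 87] | 50 13.7 57.5 [88 89 88]
55 17.2 57.8 [84 87 85] | edges t -37.3 37.6 s 89.3 89.5
edges t -37.7 37.8 s 105.5 105.6
press_pad 0.94 [648.2 220.2  69. ]
rib 0.88 [609.7 214.   76.7]
rib 0.56 [813.7 -30.5  33.5]
tongue 0.58 [665.4 216.   60.6]
cover 0.95 [607.9 210.3  53.5]
cover 0.8 [808.8 -27.6   1.4]
```

View pics/w9.png

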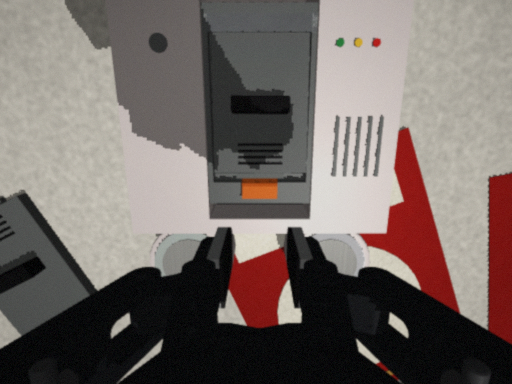

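The picture shows the cover in the bay, rib at (260,105) and pad lines at (260,152), resting against the orange catch at (260,190) and squared up. Now the closed hand goes over the pad at about (645,219).

```bash
python3 -m creep '[{"tx":-16,"ty":-1.2,"tz":-10,"spin":0,"hand":255},{"tx":-32,"ty":-2.5,"tz":-30,"spin":0,"hand":255},{"tx":-32,"ty":-2.5,"tz":-55,"spin":0,"hand":255},{"tx":-32,"ty":-2.5,"tz":-75,"spin":0,"hand":255},{"tx":-32,"ty":-2.5,"tz":-88,"spin":0,"hand":255},{"tx":-32,"ty":-2.5,"tz":-93,"spin":0,"hand":255},{"tx":-32,"ty":-2.5,"tz":-94,"spin":0,"hand":255},{"tx":-32,"ty":-2.5,"tz":-94,"spin":0,"hand":255}]'
python3 -m creep '[{"tx":0,"ty":0,"tz":-1,"spin":0,"hand":255},{"tx":0,"ty":0,"tz":-2,"spin":0,"hand":255},{"tx":0,"ty":0,"tz":-3,"spin":0,"hand":255},{"tx":0,"ty":0,"tz":-3,"spin":0,"hand":255}]'
python3 -m creep '[{"tx":0,"ty":0,"tz":-1,"spin":0,"hand":255},{"tx":0,"ty":0,"tz":-2,"spin":0,"hand":255},{"tx":0,"ty":0,"tz":-2,"spin":0,"hand":255}]'
```

```text
time: 14.6
tcp_pos: [645.3, 219.3, 91.1]
tcp_rot: [-0.706, -0.038, 0.037, 0.706]
wrist_force: [0.3, 0.9, 0.7]
opening: 0.3
time: 15.0
tcp_pos: [645.0, 219.2, 87.2]
tcp_rot: [-0.706, -0.038, 0.038, 0.706]
wrist_force: [0.1, -0.4, -0.1]
opening: -0.0
time: 15.3
tcp_pos: [644.8, 219.1, 85.0]
tcp_rot: [0.706, 0.038, -0.038, -0.706]
wrist_force: [-0.1, 0.2, 0.3]
opening: -0.0
```

```bash
python3 -m creep '[{"tx":0,"ty":0,"tz":-1,"spin":0,"hand":255},{"tx":0,"ty":0,"tz":-1,"spin":0,"hand":255}]'|grep -E "pos|force"
python3 -m creep '[{"tx":0,"ty":0,"tz":-1,"spin":0,"hand":255},{"tx":0,"ty":0,"tz":-1,"spin":0,"hand":255}]'|grep -E "pos|force"
python3 -m creep '[{"tx":0,"ty":0,"tz":-1,"spin":0,"hand":255},{"tx":0,"ty":0,"tz":-1,"spin":0,"hand":255}]'|grep -E "pos|force"
```

```text
tcp_pos: [644.9, 219.2, 84.3]
wrist_force: [-0.9, -0.5, 0.0]
tcp_pos: [645.0, 219.3, 83.6]
wrist_force: [-0.8, -0.2, 2.6]
tcp_pos: [645.1, 219.3, 82.6]
wrist_force: [-1.2, 0.2, 4.9]
```

```bash
python3 -m creep '[{"tx":0,"ty":0,"tz":-1,"spin":0,"hand":255},{"tx":0,"ty":0,"tz":-1,"spin":0,"hand":255}]'|grep -E "pos|force"
python3 -m creep '[{"tx":0,"ty":0,"tz":-1,"spin":0,"hand":255},{"tx":0,"ty":0,"tz":-1,"spin":0,"hand":255}]'|grep -E "pos|force"
python3 -m creep '[{"tx":0,"ty":0,"tz":-1,"spin":0,"hand":255},{"tx":0,"ty":0,"tz":-1,"spin":0,"hand":255}]'|grep -E "pos|force"
```

```text
tcp_pos: [645.1, 219.3, 81.5]
wrist_force: [-2.1, 0.1, 4.8]
tcp_pos: [645.2, 219.4, 80.7]
wrist_force: [-0.8, 0.7, 5.2]
tcp_pos: [644.7, 219.0, 78.5]
wrist_force: [0.1, -0.8, -0.9]
```

```bash
python3 -m creep '[{"tx":0,"ty":0,"tz":-1,"spin":0,"hand":255},{"tx":0,"ty":0,"tz":-2,"spin":0,"hand":255},{"tx":0,"ty":0,"tz":-2,"spin":0,"hand":255}]'|grep -E "pos|force"
python3 -m creep '[{"tx":0,"ty":0,"tz":-1,"spin":0,"hand":255},{"tx":0,"ty":0,"tz":-1.5,"spin":0,"hand":255},{"tx":0,"ty":0,"tz":-1.5,"spin":0,"hand":255}]'|grep -E "pos|force"
python3 -m creep '[{"tx":0,"ty":0,"tz":-0.7,"spin":0,"hand":255},{"tx":0,"ty":0,"tz":-0.7,"spin":0,"hand":255}]'|grep -E "pos|force"
```

```text
tcp_pos: [644.8, 219.1, 76.7]
wrist_force: [0.2, 0.2, 0.5]
tcp_pos: [644.9, 219.2, 75.7]
wrist_force: [-0.5, -1.2, 0.8]
tcp_pos: [644.9, 219.1, 74.9]
wrist_force: [0.4, 0.7, -0.8]
```

```bash
python3 -m creep '[{"tx":0,"ty":0,"tz":-0.7,"spin":0,"hand":255},{"tx":0,"ty":0,"tz":-1.2,"spin":0,"hand":255},{"tx":0,"ty":0,"tz":-1.2,"spin":0,"hand":255}]'|grep -E "pos|force"
python3 -m creep '[{"tx":0,"ty":0,"tz":10,"spin":0,"hand":255},{"tx":0,"ty":0,"tz":50,"spin":0,"hand":255},{"tx":15,"ty":1,"tz":90,"spin":0,"hand":255},{"tx":32,"ty":3,"tz":110,"spin":0,"hand":255},{"tx":32,"ty":3,"tz":110,"spin":0,"hand":255}]'
python3 - <<'E'
from h import *
for i in range(2): read_camera('wrist')
o=get_obs();im,d=snap('wrist','w10.png');P=cloud('wrist',d,o)
a=0.110;A=np.array([np.cos(a),np.sin(a)]);N=np.array([-A[1],A[0]]);org=np.array([553.6,209.0])
S=(P[...,:2]-org)@A;T=(P[...,:2]-org)@N;Z=P[...,2]
for v in range(20,232,6): print(v,S[v,262].round(1),Z[v,262].round(1),'side',np.nanmedian(Z[v,225:233]).round(1),im[v,262],end=' | ' if v%4 else '\n')
E
```

```text
tcp_pos: [645.0, 219.2, 74.1]
wrist_force: [-0.6, -0.1, 2.8]
time: 18.1
tcp_pos: [679.8, 222.7, 188.3]
tcp_rot: [-0.705, -0.04, 0.035, 0.707]
wrist_force: [-0.5, 1.1, 0.7]
opening: -0.1
20 -7.9 55.1 side 55.7 [85 88 89]
26 -3.7 55.6 side 55.6 [84 88 88] | 32 0.2 54.6 side 55.3 [67 70 69]
38 4.8 56.4 side 55.4 [90 91 90] | 44 8.6 54.5 side 55.3 [93 95 92]
50 13.1 55.7 side 55.7 [89 90 88] | 56 17.4 56.2 side 55.0 [89 92 90]
62 21.6 55.1 side 55.7 [94 96 94] | 68 26.0 55.4 side 55.3 [94 96 94]
74 30.4 55.4 side 55.3 [93 95 94] | 80 35.0 56.6 side 55.6 [90 89 84]
86 39.5 57.3 side 55.4 [93 97 92] | 92 43.9 54.8 side 55.1 [90 94 90]
98 48.5 55.4 side 55.6 [36 36 34] | 104 53.5 70.9 side 55.7 [24 24 24]
110 57.9 71.7 side 55.7 [24 20 26] | 116 62.6 55.7 side 54.9 [42 45 44]
122 67.4 55.0 side 56.0 [45 44 46] | 128 72.2 55.1 side 55.8 [46 49 48]
134 77.1 55.8 side 55.2 [45 45 46] | 140 82.1 55.0 side 55.3 [44 47 48]
146 86.9 56.3 side 55.4 [63 64 63] | 152 92.0 55.7 side 55.5 [100 100 100]
158 97.3 54.5 side 55.7 [100 102  98] | 164 102.3 55.4 side 55.7 [ 98 100  98]
170 107.4 55.9 side 55.0 [ 98 100  99] | 176 112.5 56.6 side 45.4 [110  46  12]
182 116.5 62.0 side 53.8 [118  53  16] | 188 122.1 60.8 side 55.3 [201 101  39]
194 127.0 62.1 side 55.5 [202 102  41] | 200 134.4 55.3 side 56.0 [112 112 108]
206 152.9 15.3 side 16.9 [76 72 67] | 212 152.1 36.5 side 36.2 [80 74 76]
218 151.9 53.5 side 52.9 [118 111 107] | 224 157.0 55.4 side 55.2 [216 207 203]
230 114.3 172.8 side 55.6 [30 30 30] |
```

View pics/w10.png

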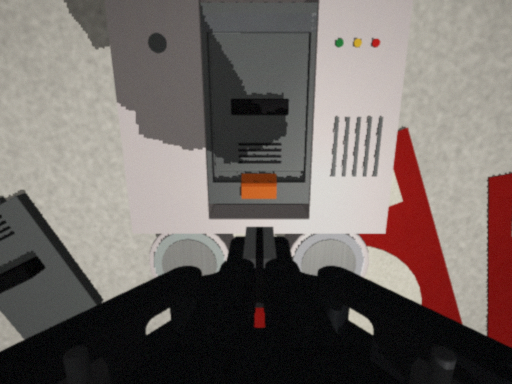

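The plate is flush with the rim, at 55 mm along its whole length. The catch ((258,186) in the picture) has sprung back over the tongue, and nothing touches the cover. I'm handing in.

```bash
python3 -c "
from cell import *
print(finish_job())"
```

```text
the job is handed in; nothing more can be done
None
```

The battery cover is back on the lamp, flat and latched, and I handed the job in at about 18 s of the 54 s allowed. `finish_job()` gives no verdict.

- **Picking it up:** I took the smallest of the three look-alikes (plate measured at 76 x 109 mm) by its rib, across y so it could pivot in the pads. I then found the slot mouth with the wrist camera's depth picture.
- **Hooking:** I lowered the cover onto the catch, which tilted it to about 9° with the lip down on the ledge. I slid it about 16 mm into the slot, let go, and it rested at about 6°.
- **Snapping it in:** I pressed the pad with closed fingers. The wrist force rose to about 5 N and fell to zero as the catch snapped. The highest wrist force reading during any contact with the lamp was about 5 N, but it is only reported at the end of each call.

**Last checks:**
- The plate is level with the rim, at about 55 mm along its whole length.
- It was squared up and centred to within 0.5 mm when it rested on the catch before the press. I did not re-measure that afterwards.
- The nose of the catch is back over the tongue, about 111 mm from the slot mouth.
- The hand is clear of everything. No move went near the ink bottle, tape roll or screwdriver, though I did not check them again at the end.

**Problems along the way:**
- My first move command was refused because its rows lacked some keys, so the arm did not move.
- One measured position over the lamp was about 3 mm off in y. A closer look corrected it before I inserted the cover.

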